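# Set the hotplate to keep the teapot warm

### The arm

A 7-joint arm with a two-finger parallel gripper is mounted at the origin on a cart in front of the work surface, level with it; the furniture and walls round the work are solid. World frame = base frame: x ahead of the robot, y to its left, z up, the work surface at z = 0. Lengths are in m, angles in rad, forces in N, time in s.
With the tool pointing down it reaches from about 0.4 to 0.875 m from the base axis. Payload 4.4 kg.
Tool frame: the origin (TCP) lies at the very end of the fingers, on their centre line; the grasp point (between the pads) lies 19 mm behind it; z points along the fingers, y is the line along which they close (so a half turn about z gives the same grasp; the last joint's range is limited). The gripper opens to 85 mm and grips with 20 to 120 N. Pads are 22 mm wide; open, the fingers measure 114 mm over their backs; the gripper's body (76 mm by 85 mm) begins 54 mm behind the grasp point. The pads swing forward as they close: fully open they stand 13 mm farther back than shut.
Start: joints at [-1.391, 0.628, 0.038, 1.517, -0.027, 0.996, -0.02], TCP at [0.158, 0.63, 0.194] pointing down, gripper open.
Joint ranges: [-3.06, 3.06], [-0.37, 2.12], [-1.25, 1.32], [0.18, 2.47], [-1.1, 4.24], [0.23, 1.98], [-2.94, 2.94]. Speed limits (rad/s): [2.57, 2.57, 3.14, 3.14, 3.14, 3.14, 3.14].

### API

Orientations are given as a 3x3 rotation matrix whose columns are the frame's x, y, z axes.
In Python, from bench import * gives the robot as it stands. The module is installed in compiled form; this text tells all that it offers.
- The arm moves only by the shell command python3 -m crank 'ROWS' [FORCE]. ROWS is JSON, a list that holds one entry, the list of rows, each a list of 5 numbers: the shift along the tool's x, y, z in m, then the turn about the tool's z in rad, then the closure, from 0 (fully open) to 1 (shut). A call has 1 to 5 rows; each row shifts and turns the commanded pose from where the row before left it, along the tool's axes as they then stand; what a row does not reach is not made up. A row lasts 1/8 s, in which the tool goes at most 62.5 mm and 10.7 degrees, less where a joint would pass 70% of its speed; a pose out of reach is approached as far as the arm can. A call is refused whole if a number of a shift passes 0.0625 or a number of a turn 0.188, either way. A call with a gripper value outside its range is refused whole. The fingers move at their own pace and stop on an object; FORCE is the grip in N (left out, the last holds). Time passes only in rows, so rows that do not move let the fingers close. It gives the time, the measured TCP pose, the force, the opening and the grip force at its end, in the units of the state.
- get_obs(): the state, without advancing time (a new reading comes with each control period).
- camera(name): name is "side" or "top"; returns a dict with "frame" (400x640x3 uint8, blue, green, red), "range_z" (400x640 float32, m along the optical axis (not along the pixel's ray), 0 where there is no reading), "vertical_fov" (degrees; the focal length in pixels is half the picture's height over the tangent of half this angle, whatever the lens; pixels are square), "cx", "cy" (the principal point, pixels), "T" (4x4, takes a point from camera to world coordinates). Camera axes: x right, y down, z forward; pixel columns grow to the right and rows downward; lengths in m; the calibration is good to about 2 mm. A picture is of the moment at which its call begins.
- sign_off(): hands the job in; it is judged then, once.
The state is a dict: "time_s": time; "joints": joint angles; "dq": joint speeds; "effort": joint torques, N m; "ee_pos": TCP position; "orientation": TCP orientation; "contact_force": force on the tool from outside, world axes, zero at the start; "torque": the same for the moment, N m; "finger_gap": finger opening in m; "finger_force": force on a finger pad.
Only numpy, scipy, OpenCV 4.12 (cv2) and the standard library are available. Lean on these libraries where they do the work, as an engineer would, in place of code of your own. Each camera call takes 0.05 s, during which the arm holds its last target. There are 200 camera calls.

### The job

Set the tabletop hotplate to keep the teapot warm, pressing its controls in this order with the fingertips: first switch it on by pressing the raised near end of the rocker switch fully down, then push the long bar key fully in so that it stays down, then press the round button fully in, hold it there for about half a second and let it spring back. Do not press the square key. Nothing is to be picked up: leave the teapot and the other things standing where they are.

Things in the scene. Friction and masses are not known exactly. Their poses are not given: they have to be found in the camera images.
- hotplate: Fixed steel hotplate, 330 (x) x 340 (y) mm; origin under its centre on the worktop; +x points away from the robot at yaw 0 (yaw +-0.25 rad). Control deck: near (-x) side, 46 mm high, with four grey base plates (70 x 66 x 4 mm) in a row along y at x -122, y -117, -39, 39, 117 mm; which control is in which place varies. All controls are white plastic. Teapot plate: x +60, 54 mm high.
- rocker (a joint): Rocker switch, rad: 0 = off (near, -x end raised), 0.4 = on (near end fully down). White paddle 60 (hotplate x) x 30 x 12 mm between two grey cheeks 20 mm high, pivoting at its middle, 18 mm above the deck, about hotplate y, from +0.2 to -0.2 rad off level. Friction only (2 to 5 N at the near end; more nearer the pivot): it stays where it is left. On: above 0.32.
- rocker_end (a point): Point on the top face of the rocker's paddle, 24 mm from the pivot towards the near end, mid-width: the place to press. 28.5 mm above the deck when off (about 74 mm above the worktop); goes down about 9 mm (and about 2 mm nearer the robot) when switched on.
- bar_key (a joint): Latching key, m: 0 = out, 0.007 = fully in. Friction only (about 4 N to push), so it stays where it is left. In counts above 0.0055.
- bar_key_top (a point): Centre of the top face of the long bar key: 56 mm along hotplate y x 18 mm, rounded edges. 17 mm above the deck (63 mm above the worktop) when out, 7 mm lower when in. It moves straight down.
- round_button (a joint): Spring button, m: 0 = out, 0.007 = fully in. Spring: about 2 N to start, 5 N fully in; returns by itself. Pressed counts above 0.0055.
- round_button_top (a point): Centre of the flat top face of the round button, 30 mm diameter. 17 mm above the deck (63 mm above the worktop) when out, 7 mm lower when in. It moves straight down.
- square_key (a joint): Latching key that must not be pressed, m: 0 = out, 0.007 = fully in; friction about 4 N.
- square_key_top (a point): Centre of the top face of the square key (28 x 28 mm), 17 mm above the deck when out.
- teapot: Dark iron teapot with bail handle, 109 x 130 x 120 mm, loose on the round plate; origin at the centre of its underside. Its top is about 175 mm above the worktop. Leave standing.
- mug: Mug, green above white, 78 x 116 x 101 mm, loose, left (+y) of the hotplate; origin under its centre. Leave.
- sugar_pot: White lidded sugar pot, 77 x 77 x 88 mm, loose, right (-y) of the hotplate; origin under its centre. Leave.
- teaspoon: Teaspoon, 130 x 27 x 11 mm, loose on the worktop in front of the hotplate; origin under its centre. Leave.
- honey_jar: Honey jar with white cap, 58 x 62 x 99 mm, loose, right of the hotplate towards the back; origin under its centre. Leave.
Things that resemble listed ones, but are neither listed nor needed, are in the scene too. Leave any orange, pink or yellow look-alike of the teapot alone.

How it is judged:
On the way, in this order (a step that is already met when the one before it is completed fails the run):
1. the rocker is switched on (value of joint rocker above 0.32 rad), for 0.2 s.
2. the long bar key is in (value of joint bar_key above 0.0055 m), for 0.2 s.
3. the round button is held fully in (value of joint round_button above 0.0055 m), for 0.4 s.
At the end, for the whole second after the job is handed in: The rocker is on (above 0.32 rad of 0.4), the bar key in (above 5.5 mm of 7), the round button out again (under 1.5 mm), the square key out (under 2 mm); teapot, mug, sugar pot, teaspoon and honey jar at rest, upright and within 25 mm of where they stood (value of joint rocker above 0.32 rad and value of joint bar_key above 0.0055 m and value of joint round_button below 0.0015 m and value of joint square_key below 0.002 m and distance of each of teapot, mug, sugar_pot, teaspoon, honey_jar from where it was at the start of the episode below 0.025 m and angle between each of teapot, mug, sugar_pot, honey_jar's own z axis and vertical below 0.15 rad and linear speed of each of teapot, mug, sugar_pot, teaspoon, honey_jar below 0.02 m/s); the robot touches nothing.
It fails at once if the square key is pressed (2 mm) (value of joint square_key above 0.002 m).
It fails at once if the bar key is pushed in (3 mm) while the rocker is off (value of joint bar_key above 0.003 m and value of joint rocker below 0.3 rad).
It fails at once if the round button is pressed (4 mm) before the bar key is in (value of joint round_button above 0.004 m and value of joint bar_key below 0.005 m).
It fails at once if the teapot, mug, sugar pot, teaspoon or honey jar is moved by more than 25 mm (distance of any of teapot, mug, sugar_pot, teaspoon, honey_jar from where it was at the start of the episode above 0.025 m).
It fails at once if one of these is lifted off (15 mm) (height (world z) of teapot above 0.069 m or height (world z) of any of mug, sugar_pot, teaspoon, honey_jar above 0.015 m).
It also fails if it takes over 45 s, if anything falls off the work surface, if the arm or the gripper's body presses on something with over 40 N, if the wrist force passes 120 N, or if a joint passes its speed limit or range.

## Working session

There is one attempt and no reset: what is moved stays moved. The work goes in short steps, Python scripts to look and compute and a shell command to move; the robot and the scene stay as the last step left them, time stands still between calls to the robot, and variables do not carry over. Pictures are saved under pics/ and viewed, at most 10 in all, crops included, and the job is handed in when it is done.

```bash
mkdir -p pics
cat > h.py <<'E'
from bench import *
import numpy as np, cv2
def grab(n):
    c=camera(n); f=200/np.tan(np.radians(c["vertical_fov"])/2); c["f"]=f; return c
def ray(c,u,v):
    d=np.array([(u-c["cx"])/c["f"],(v-c["cy"])/c["f"],1.]); T=np.array(c["T"]); return T[:3,3],T[:3,:3]@d
def plane(c,u,v,z):
    o,d=ray(c,u,v); return o+d*(z-o[2])/d[2]
def cloud(c):
    v,u=np.mgrid[:400,:640]; Z=c["range_z"]; P=np.stack([(u-c["cx"])/c["f"]*Z,(v-c["cy"])/c["f"]*Z,Z],-1)
    T=np.array(c["T"]); return P@T[:3,:3].T+T[:3,3]
E
python3 - <<'E'
from h import *
import pickle
o=get_obs(); print(o["time_s"],o["ee_pos"],np.round(o["orientation"],3),o["finger_gap"])
d={}
for n in("top","side"):
    c=grab(n); d[n]=c; cv2.imwrite(f"pics/{n}0.png",c["frame"]); print(n,c["f"],np.round(c["T"],3),(c["range_z"]>0).mean())
pickle.dump(d,open("c0.pkl","wb"))
E
```

```text
0.0 [0.15796033 0.62976288 0.19260098] [[-0.97   0.243 -0.   ]
 [ 0.243  0.97  -0.002]
 [-0.    -0.002 -1.   ]] 0.08508945392355513
top 516.3601798791874 [[-2.200e-02 -9.860e-01  1.630e-01  3.970e-01]
 [-1.000e+00  2.200e-02 -5.000e-03  3.100e-02]
 [ 1.000e-03 -1.630e-01 -9.870e-01  1.354e+00]
 [ 0.000e+00  0.000e+00  0.000e+00  1.000e+00]] 0.9958203125
side 448.49777178691835 [[ 0.999 -0.006  0.044  0.564]
 [-0.04  -0.575  0.817 -0.923]
 [ 0.02  -0.818 -0.575  0.747]
 [ 0.     0.     0.     1.   ]] 0.93946875
```

View pics/top0.png

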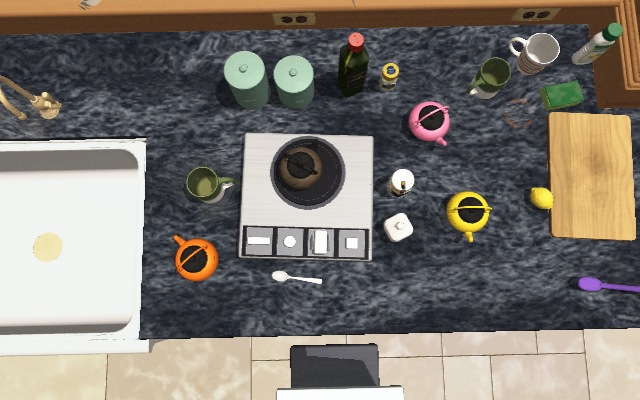

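View pics/side0.png

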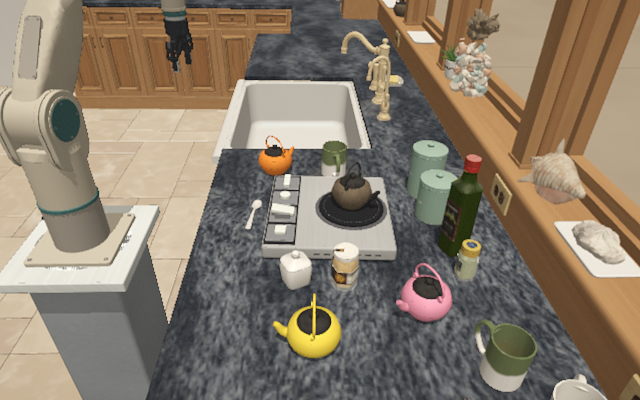

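Top view: bar key at (259,240), round button (290,241), rocker (320,242), square key (352,243). Side view shows the same row, bar farthest (287,181), square nearest (280,230).

Run:
```python
from h import *
import pickle
d=pickle.load(open("c0.pkl","rb"))
box={"top":(244,228,370,257),"side":(262,172,302,243)}
R={}
for n,(x0,y0,x1,y1) in box.items():
    c=d[n]; P=cloud(c); f=c["frame"].astype(int)
    m=np.zeros((400,640),np.uint8); s=f[y0:y1,x0:x1]; m[y0:y1,x0:x1]=(s.min(-1)>(205))*255
    k,l,st,ce=cv2.connectedComponentsWithStats(m)
    print(n)
    for i in range(1,k):
        if st[i,4]<25: continue
        p=P[l==i]; print(ce[i].round(1),st[i],"cloud med",np.median(p,0).round(4),"plane063",plane(c,*ce[i],.063).round(4)[:2])
    if n=="top": print(np.round(P[215,250:370:12],4)) # steel row
# crops
t=d["top"]["frame"][222:262,236:378]; s=d["side"]["frame"][168:248,256:310]
cv2.imwrite("pics/crop.png",np.vstack([cv2.resize(t,(710,200),interpolation=2),cv2.copyMakeBorder(cv2.resize(s,(270,400),interpolation=2),0,0,0,440,0)]))
# hotplate/ teapots heights near
P=cloud(d["top"]); print("deck edge",P[255,[246,365]].round(3),"arm-free max z near deck",P[225:262,236:378,2].max())
```

```text
top
[320.5 241.4] [315 230  12  23 259] cloud med [0.5114 0.0411 0.07  ] plane063 [0.5133 0.0419]
[258.1 240.2] [248 237  22   7 146] cloud med [0.52   0.1983 0.0633] plane063 [0.5199 0.1981]
[289.5 241. ] [284 236  12  11 104] cloud med [0.516  0.1196 0.0632] plane063 [0.5161 0.1196]
[352.  242.6] [347 238  11  11 111] cloud med [ 0.5079 -0.0369  0.0631] plane063 [ 0.5087 -0.0368]
[[ 0.5864  0.221   0.046 ]
 [ 0.5848  0.1895  0.0523]
 [ 0.5852  0.1597  0.0451]
 [ 0.5841  0.1288  0.0479]
 [ 0.5837  0.0983  0.0466]
 [ 0.5841  0.0678  0.039 ]
 [ 0.5822  0.0369  0.0471]
 [ 0.5821  0.0062  0.0431]
 [ 0.5804 -0.0243  0.0505]
 [ 0.5805 -0.0552  0.0449]]
side
[286.5 179.5] [284 175   6  10  53] cloud med [0.5202 0.1937 0.0636] plane063 [0.5195 0.1939]
[284.5 193.9] [280 192  10   5  42] cloud med [0.5158 0.1174 0.063 ] plane063 [0.5157 0.1181]
[282.3 208. ] [272 203  22  11 148] cloud med [0.5118 0.0396 0.0696] plane063 [0.5118 0.05  ]
[279.7 228.1] [275 225  11   8  71] cloud med [ 0.5086 -0.0368  0.0629] plane063 [ 0.5082 -0.0368]
deck edge [[ 0.485  0.231  0.047]
 [ 0.478 -0.069  0.049]] arm-free max z near deck 1.3537791881531482
```

View pics/crop.png

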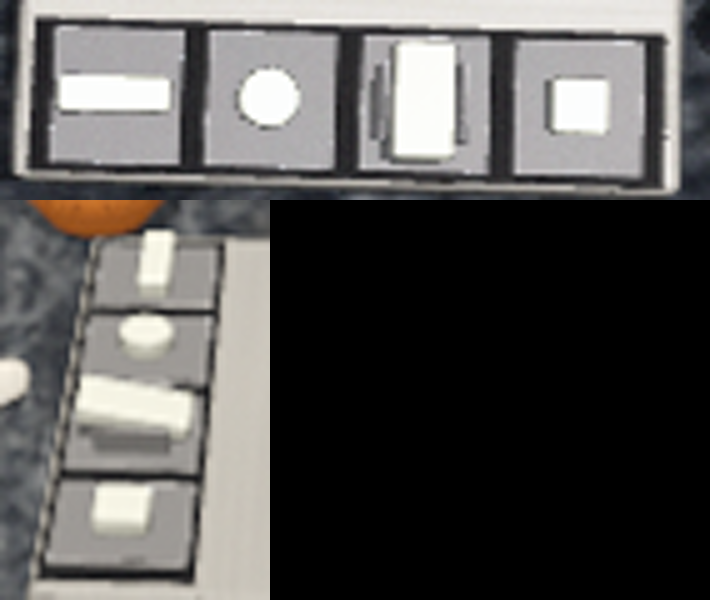

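The crop confirms the row, from +y to −y: bar, round, rocker (near end raised, cheeks about 40 mm long) and square, with hotplate yaw about −0.05 rad. The press points are rocker end (0.487, 0.042), bar (0.520, 0.196) and round (0.516, 0.119). I'll approach with the fingers shut.

```bash
python3 -m crank '[[[-0.04,-0.043,0,-0.04,1],[-0.04,-0.043,0,-0.04,1],[-0.04,-0.043,0,-0.04,1],[-0.04,-0.043,0,-0.04,1],[-0.04,-0.043,0,-0.036,1]]]' 40
cat > w.py <<'E'
from h import *
import sys
t=np.array([float(a) for a in sys.argv[1:4]])
o=get_obs(); R=np.array(o["orientation"]); p=np.array(o["ee_pos"])
x=R[:,0]; want=np.array([-.9988,.049,0])
print("t",o["time_s"],"p",p.round(4),"tool delta",(R.T@(t-p)).round(4),"turn",round(float(np.arctan2(R[:,1]@want,x@want)),3),"F",np.round(o["contact_force"],1),"gap",round(o["finger_gap"],4))
E
python3 w.py .487 .042 .12
```

```text
time_s: 0.72
ee_pos: [0.3203, 0.384, 0.1934]
orientation: [[-0.999, 0.048, -0.0], [0.048, 0.999, -0.0], [0.0, -0.0, -1.0]]
contact_force: [1.1, 1.1, 0.5]
finger_gap: 0.0001
finger_force: 0.0
t 0.725 p [0.3203 0.384  0.1934] tool delta [-0.1829 -0.3336  0.0735] turn 0.001 F [1.1 1.1 0.5] gap 0.0001
```

```bash
python3 -m crank '[[[-0.027,-0.052,0,0,1],[-0.027,-0.052,0,0,1],[-0.027,-0.052,0,0,1],[-0.027,-0.052,0,0,1],[-0.027,-0.052,0,0,1]]]' >/dev/null; python3 w.py .487 .042 .12
```

```text
t 1.35 p [0.442  0.1177 0.1935] tool delta [-0.0487 -0.0733  0.0734] turn -0.001 F [1.  0.7 0.1] gap -0.0
```

```bash
python3 -m crank '[[[-0.0245,-0.0365,0.025,0,1],[-0.0245,-0.0365,0.025,0,1],[0,0,0.024,0,1],[0,0,0,0,1],[0,0,0,0,1]]]' >/dev/null; python3 w.py .487 .042 .08
python3 - <<'E'
from h import *
a=grab("top")["frame"][200:270,230:380]; b=grab("side")["frame"][150:260,230:340]
cv2.imwrite("pics/a1.png",np.hstack([cv2.resize(a,(450,210)),cv2.resize(b,(330,330))[60:270]]))
E
```

```text
t 1.975 p [0.4869 0.0447 0.12  ] tool delta [-0.0002 -0.0027  0.04  ] turn 0.0 F [-0.7 -0.3 -0.2] gap 0.0001
```

View pics/a1.png

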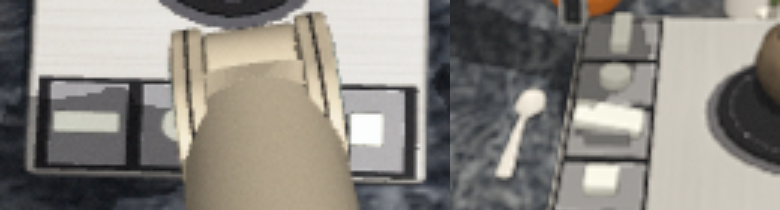

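The top view shows only the arm over the rocker. In the side view the finger end sits at the crop's upper edge, so I'll take a proper look before descending.

Run:
```python
from h import *
c=grab("side"); P=cloud(c)
cv2.imwrite("pics/a2.png",cv2.resize(c["frame"][100:250,200:350],(600,600),interpolation=2))
p=get_obs()["ee_pos"]; T=np.linalg.inv(c["T"]); q=T[:3,:3]@p+T[:3,3]; print("tcp px",q[:2]/q[2]*c["f"]+[c["cx"],c["cy"]])
m=(abs(P[...,0]-p[0])<.08)&(abs(P[...,1]-p[1])<.08)&(P[...,2]>.09)&(P[...,2]<.16)
Q=P[m]
for z in np.arange(.095,.16,.005):
    s=Q[abs(Q[:,2]-z)<.0025]
    if len(s): print(z.round(3),len(s),s.min(0).round(3),s.max(0).round(3))
```

```text
tcp px [271.98283475 190.85583525]
```

View pics/a2.png

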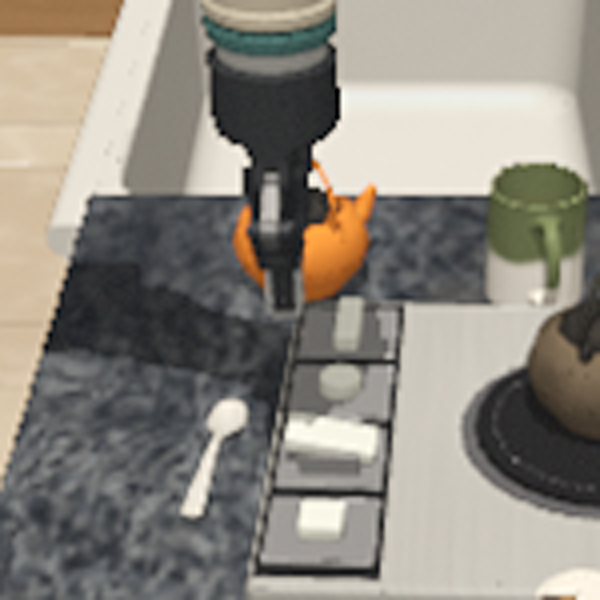

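The finger end appears at about (282,308) in the crop, raw (270,177), while the reported TCP projects to (272,191). I'll settle this with the depth reading.

Run:
```python
from h import *
for n in("side","top"):
    c=grab(n); P=cloud(c)
    print(n,c["cx"],c["cy"],np.round(c["T"],3).tolist())
    if n=="side":
        for v in range(110,182,5): print(v,[P[v,u].round(3).tolist() for u in (266,270,273)])
    else:
        for v,u in((215,300),(215,315),(230,310),(212,290)): print(v,u,P[v,u].round(3))
o=get_obs(); print(o["ee_pos"],np.round(o["joints"],3),o["time_s"])
```

```text
side 321.84981142502136 208.01677878824475 [[0.999, -0.006, 0.044, 0.564], [-0.04, -0.575, 0.817, -0.923], [0.02, -0.818, -0.575, 0.747], [0.0, 0.0, 0.0, 1.0]]
110 [[0.486, 0.008, 0.355], [0.495, 0.009, 0.355], [0.502, 0.01, 0.355]]
115 [[0.485, 0.014, 0.341], [0.494, 0.014, 0.341], [0.501, 0.018, 0.339]]
120 [[0.485, 0.012, 0.33], [0.494, 0.01, 0.331], [0.501, 0.011, 0.33]]
125 [[0.485, 0.007, 0.32], [0.493, 0.009, 0.319], [0.5, 0.013, 0.318]]
130 [[0.484, 0.011, 0.306], [0.493, 0.009, 0.307], [0.5, 0.009, 0.307]]
135 [[0.483, 0.008, 0.295], [0.492, 0.009, 0.295], [0.499, 0.01, 0.294]]
140 [[0.483, 0.006, 0.284], [0.492, 0.009, 0.282], [0.497, 0.038, 0.268]]
145 [[0.482, 0.009, 0.269], [0.492, 0.004, 0.272], [0.497, 0.026, 0.261]]
150 [[0.482, 0.001, 0.261], [0.491, 0.004, 0.259], [0.496, 0.024, 0.249]]
155 [[0.482, -0.008, 0.253], [0.489, 0.02, 0.237], [0.495, 0.031, 0.231]]
160 [[0.482, -0.017, 0.244], [0.491, -0.017, 0.244], [0.496, 0.012, 0.229]]
165 [[0.479, 0.014, 0.214], [0.488, 0.013, 0.214], [0.496, 0.007, 0.218]]
170 [[0.476, 0.037, 0.187], [0.486, 0.034, 0.189], [0.493, 0.039, 0.186]]
175 [[0.475, 0.04, 0.171], [0.485, 0.042, 0.17], [0.493, 0.037, 0.172]]
180 [[0.451, 0.295, -0.001], [0.463, 0.293, 0.001], [0.473, 0.293, 0.001]]
top 326.32934794764645 203.50475003774704 [[-0.022, -0.986, 0.163, 0.397], [-1.0, 0.022, -0.005, 0.031], [0.001, -0.163, -0.987, 1.354], [0.0, 0.0, 0.0, 1.0]]
215 300 [0.514 0.07  0.536]
215 315 [0.513 0.046 0.539]
230 310 [0.483 0.053 0.587]
212 290 [0.519 0.086 0.533]
[0.48722089 0.04461114 0.12026809] [-0.177  0.511  0.04   2.035 -0.035  0.595  1.409] 2.225
```

```bash
python3 -m crank '[[[0,-0.003,0.02,0,1],[0,0,0,0,1]]]' >/dev/null; python3 w.py .487 .042 .08
cat > tip.py <<'E'
from h import *
c=grab("side"); P=cloud(c); p=np.array(get_obs()["ee_pos"])
m=(abs(P[...,0]-p[0])<.03)&(abs(P[...,1]-p[1])<.035)&(P[...,2]>.085)&(P[...,2]<p[2]+.1)
Q=P[m]; z0=np.percentile(Q[:,2],1); L=Q[Q[:,2]<z0+.02]
print("tip z",z0.round(4),"x",L[:,0].min().round(4),L[:,0].max().round(4),"y med",np.median(L[:,1]).round(4),len(Q), "tcp",p.round(4))
E
python3 tip.py
python3 - <<'E'
from h import *
import pickle
c=pickle.load(open("c0.pkl","rb"))["side"]; P=cloud(c)
Q=P[30:90,150:210].reshape(-1,3); Q=Q[(Q[:,2]>.1)&(abs(Q[:,1]-.63)<.12)]; print(np.percentile(Q[:,2],[0,1,3,10]).round(3), Q.min(0).round(3))
E
```

```text
t 2.475 p [0.4858 0.041  0.0991] tool delta [-0.0012  0.0011  0.0191] turn -0.001 F [0.1 0.1 1. ] gap -0.0004
tip z 0.1369 x 0.4736 0.4958 y med 0.0327 140 tcp [0.4864 0.0412 0.0996]
[0.245 0.247 0.252 0.268] [0.122 0.552 0.245]
```

The tip is about 40 mm above the reported TCP, both here and at the start, when the fingers were open. I'll descend in small steps and rely on force and camera rather than the reported z.

```bash
python3 -m crank '[[[0,0.001,0.012,0,1],[0,0,0.008,0,1],[0,0,0,0,1]]]' >/dev/null; python3 w.py .487 .042 .08; python3 tip.py;  python3 -m crank '[[[0,0,0.004,0,1],[0,0,0,0,1]]]' |grep force;  python3 -m crank '[[[0,0,0.004,0,1],[0,0,0,0,1]]]' |grep force; python3 tip.py
```

```text
t 2.9 p [0.4861 0.0421 0.0788] tool delta [-0.0009 -0.     -0.0012] turn -0.001 F [ 0.8  0.2 -0.4] gap -0.0001
tip z 0.1185 x 0.4749 0.4958 y med 0.0347 136 tcp [0.4864 0.0421 0.0791]
contact_force: [0.5, 0.4, 0.8]
finger_force: 0.0
contact_force: [-0.7, -0.2, -0.2]
finger_force: 0.0
tip z 0.1097 x 0.4748 0.4957 y med 0.0333 130 tcp [0.4866 0.042  0.0714]
```

Reported z is already below the rocker top with no force, so the 39 mm offset is real. About 35 mm remains to contact.

```bash
python3 -m crank '[[[0,0,0.012,0,1],[0,0,0.012,0,1],[0,0,0.004,0,1],[0,0,0,0,1]]]' |grep force;python3 w.py .487 .042 .08
python3 - <<'E'
from h import *
c=grab("side"); cv2.imwrite("pics/a3.png",cv2.resize(c["frame"][150:250,240:340],(600,600),interpolation=2))
E
```

```text
contact_force: [0.0, 0.0, 0.7]
finger_force: 0.0
t 4.0 p [0.4863 0.042  0.0429] tool delta [-0.0006  0.     -0.0371] turn -0.001 F [0.  0.  0.7] gap -0.0002
```

View pics/a3.png

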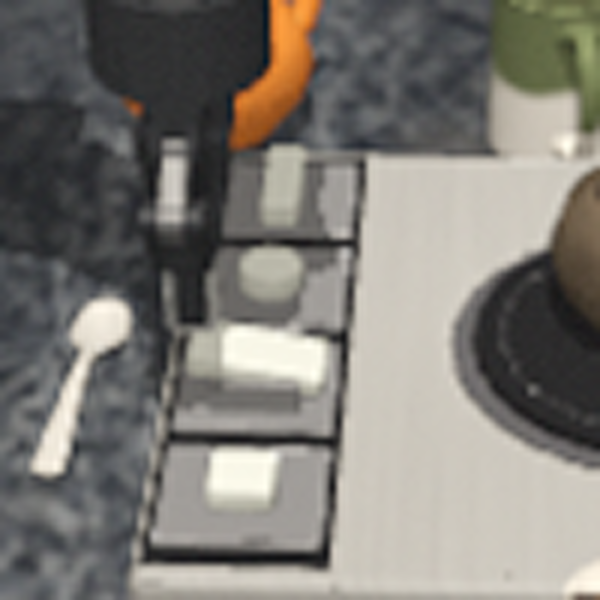

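The tip is just above the near end of the paddle (crop 190,325) and a little outward of it, still with no force. I'll shift 4 mm inward and press.

```bash
python3 -m crank '[[[-0.004,0,0.003,0,1],[0,0,0.003,0,1],[0,0,0,0,1]]]' |grep -E "pos|t_force"; python3 -m crank '[[[0,0,0.003,0,1],[0,0,0,0,1]]]' |grep -E "pos|t_force";python3 -m crank '[[[0,0,0.003,0,1],[0,0,0,0,1]]]' |grep -E "pos|t_force"
```

```text
ee_pos: [0.4909, 0.0419, 0.0374]
contact_force: [0.8, 0.6, 0.7]
ee_pos: [0.4902, 0.0419, 0.0343]
contact_force: [-1.0, 1.0, 0.2]
ee_pos: [0.4902, 0.0419, 0.0313]
contact_force: [-1.0, 1.2, 0.8]
```

```bash
for i in 1; do python3 -m crank '[[[0,0,0.003,0,1],[0,0,0,0,1]]]' |grep -E "pos|t_force"; python3 -m crank '[[[0,0,0.002,0,1],[0,0,0,0,1]]]' |grep -E "pos|t_force"; done
python3 - <<'E'
from h import *
c=grab("side"); cv2.imwrite("pics/a4.png",cv2.resize(c["frame"][150:250,240:340],(600,600),interpolation=2))
E
```

```text
ee_pos: [0.4898, 0.0419, 0.0289]
contact_force: [-4.2, -0.3, 9.4]
ee_pos: [0.4899, 0.0419, 0.0284]
contact_force: [-8.6, 0.8, 26.0]
```

View pics/a4.png

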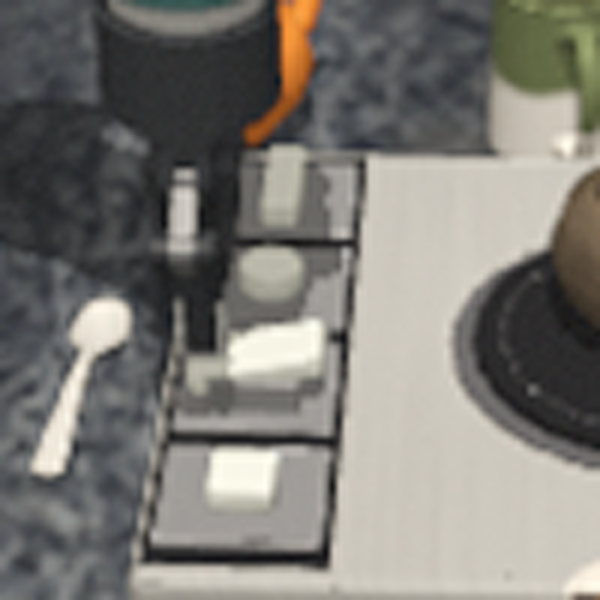

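The paddle has tipped over: the near end is down and the force stop reads 26 N. I'll lift off, verify the tilt in depth and go to the bar key.

```bash
python3 -m crank '[[[0,0,-0.02,0,1],[0,0,-0.015,0,1],[0,0,0,0,1]]]' |grep -E "pos|t_force"; python3 w.py .520 .1965 .06; python3 -m crank '[[[-0.011,0.051,0,0,1],[-0.011,0.051,0,0,1],[0,0.051,0,0,1],[0,0,0,0,1]]]' |grep -E "pos|t_force"; python3 w.py .520 .1965 .04;  python3 - <<'E'
from h import *
c=grab("side"); P=cloud(c); m=(abs(P[...,1]-.041)<.012)&(P[...,2]>.06)&(P[...,2]<.09)&(P[...,0]<.55)
Q=P[m]; k=np.polyfit(Q[:,0],Q[:,2],1); print("paddle slope",k[0].round(3),len(Q),Q[:,0].min(),Q[:,0].max())
E
```

```text
ee_pos: [0.4921, 0.042, 0.0624]
contact_force: [-0.4, 0.2, 0.3]
t 5.85 p [0.4921 0.042  0.0624] tool delta [-0.0202  0.1557  0.0025] turn -0.001 F [-0.4  0.2  0.3] gap 0.0002
ee_pos: [0.5196, 0.1998, 0.0605]
contact_force: [0.5, -1.1, -0.9]
t 6.35 p [0.5196 0.1998 0.0605] tool delta [-0.0005 -0.0033  0.0205] turn 0.007 F [ 0.5 -1.1 -0.9] gap -0.0002
paddle slope 0.038 124 0.057519535669042776 0.540462878088095
```

```bash
python3 -m crank '[[[-0.0005,-0.0033,0.012,0.007,1],[0,0,0,0,1]]]' |grep -E "pos|t_force"
python3 - <<'E'
from h import *
c=grab("side"); P=cloud(c); m=(abs(P[...,1]-.041)<.012)&(P[...,2]>.055)&(P[...,2]<.09)&(abs(P[...,0]-.512)<.032)
Q=P[m]; k=np.polyfit(Q[:,0],Q[:,2],1); print("paddle slope",k[0].round(3),len(Q),Q[:,0].min(),Q[:,0].max())
E
python3 tip.py
```

```text
ee_pos: [0.5197, 0.1875, 0.0481]
contact_force: [0.2, -0.0, -0.3]
paddle slope 0.174 122 0.48243349898033455 0.5403612683310446
tip z 0.0867 x 0.5075 0.5302 y med 0.1811 114 tcp [0.5205 0.1886 0.049 ]
```

Paddle slope is +0.17 (value about 0.37), so the rocker is on. Next, centre over the bar and press.

```bash
python3 -m crank '[[[0,0,0,0,1]]]' >/dev/null; python3 w.py .52 .1965 .03;  python3 -m crank '[[[0,0.005,0.014,0,1],[0,0,0,0,1],[0,0,0,0,1]]]' |grep -E "t_force"; python3 w.py .52 .1965 .024
```

```text
t 6.875 p [0.5209 0.1897 0.0496] tool delta [0.0013 0.0068 0.0196] turn -0.009 F [ 0.5 -0.   0.3] gap -0.0002
contact_force: [0.7, -0.7, -0.3]
t 7.25 p [0.5207 0.1953 0.0352] tool delta [0.0007 0.0011 0.0112] turn -0.007 F [ 0.7 -0.7 -0.3] gap -0.0003
```

```bash
python3 -m crank '[[[0,0,0.008,0,1],[0,0,0,0,1]]]' |grep -E "pos|t_force"; python3 -m crank '[[[0,0,0.005,0,1],[0,0,0,0,1]]]' |grep -E "pos|t_force"; python3 -m crank '[[[0,0,0.004,0,1],[0,0,0,0,1]]]' |grep -E "pos|t_force"
```

```text
ee_pos: [0.5205, 0.195, 0.0269]
contact_force: [-0.6, -0.6, -0.1]
ee_pos: [0.5209, 0.1952, 0.0223]
contact_force: [-0.0, -0.2, 0.2]
ee_pos: [0.521, 0.1952, 0.0183]
contact_force: [0.3, 0.6, 0.7]
```

```bash
python3 -m crank '[[[0,0,0.002,0,1],[0,0,0,0,1]]]' |grep -E "pos|t_force"; python3 -m crank '[[[0,0,0.002,0,1],[0,0,0,0,1]]]' |grep -E "pos|t_force"
python3 - <<'E'
from h import *
c=grab("side"); cv2.imwrite("pics/a5.png",cv2.resize(c["frame"][150:250,240:340],(600,600),interpolation=2))
E
python3 tip.py
```

```text
ee_pos: [0.5211, 0.1953, 0.0182]
contact_force: [-3.1, -2.0, 17.2]
ee_pos: [0.5211, 0.1953, 0.018]
contact_force: [-7.0, -2.2, 32.8]
tip z 0.0856 x 0.5055 0.533 y med 0.184 42 tcp [0.5211 0.1953 0.018 ]
```

View pics/a5.png

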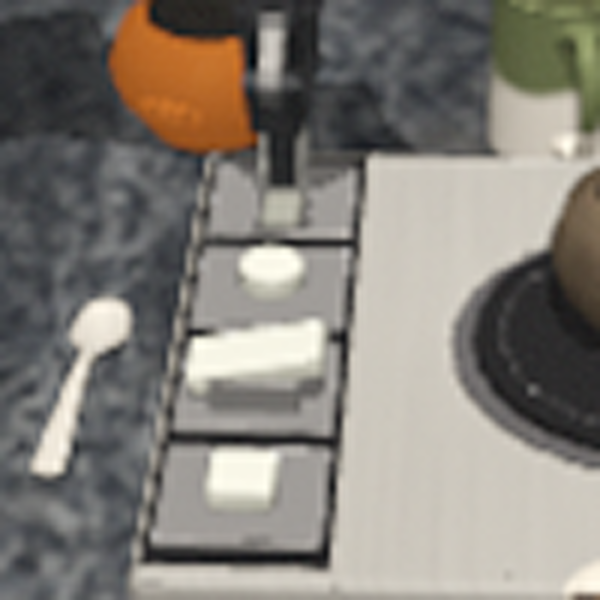

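Finger on the bar key (crop 280,205), hard stop at 33 N, so the key is down. The rocker is visibly on. Next is the round button.

```bash
python3 -m crank '[[[0,0,-0.02,0,1],[0,0,-0.016,0,1],[0,-0.039,0,0,1],[0,-0.039,0,0,1],[0,0,0,0,1]]]' |grep -E "t_force"; python3 -m crank '[[[0,0,0,0,1],[0,0,0,0,1]]]' >/dev/null; python3 w.py .516 .119 .03
python3 - <<'E'
from h import *
c=grab("side"); cv2.imwrite("pics/a6.png",cv2.resize(c["frame"][150:250,240:340],(600,600),interpolation=2))
P=cloud(c); m=(abs(P[...,1]-.1965)<.022)&(abs(P[...,0]-.52)<.006)&(P[...,2]<.075); print("bar z",np.median(P[m][:,2]),m.sum())
E
```

```text
contact_force: [1.0, 1.2, 0.2]
t 9.475 p [0.5166 0.119  0.0504] tool delta [ 0.0006 -0.      0.0204] turn -0.006 F [ 0.3  0.2 -0.4] gap -0.0001
bar z 0.055286051611436404 2
```

View pics/a6.png

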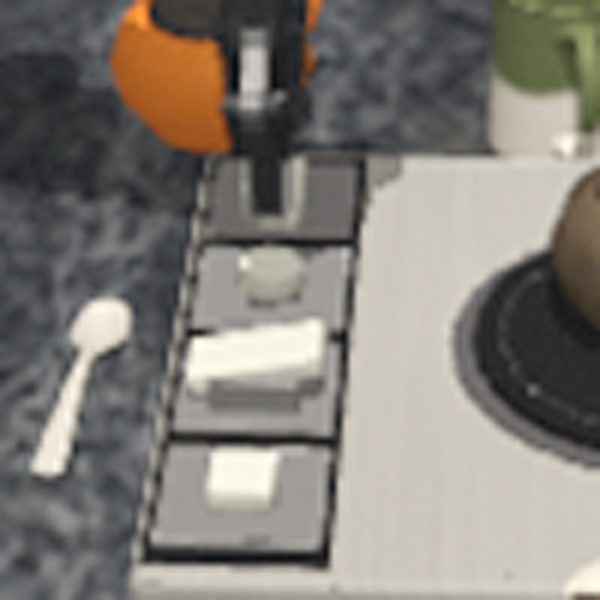

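The finger is above the round button (crop 270,270) and the bar reads about 0.055 m, i.e. in. Now press and hold.

```bash
python3 -m crank '[[[0,0,0.015,0,1],[0,0,0.01,0,1],[0,0,0.005,0,1],[0,0,0.003,0,1],[0,0,0.0015,0,1]]]' |grep -E "pos|t_force"; python3 -m crank '[[[0,0,0,0,1]]]' |grep -E "pos|t_force"
```

```text
ee_pos: [0.516, 0.1178, 0.0179]
contact_force: [-8.1, 0.3, 33.6]
ee_pos: [0.516, 0.1177, 0.018]
contact_force: [-5.6, 0.7, 22.8]
```

```bash
python3 -m crank '[[[0,0,0,0,1],[0,0,0,0,1],[0,0,0,0,1],[0,0,-0.03,0,1],[0,0,-0.05,0,1]]]' |grep -E "pos|t_force"; python3 -m crank '[[[0.04,0,-0.05,0,1],[0.04,0,-0.03,0,1],[0,0,0,0,1],[0,0,0,0,1],[0,0,0,0,1]]]'|grep -E "pos|t_force"
python3 - <<'E'
from h import *
c=grab("side"); cv2.imwrite("pics/a7.png",cv2.resize(c["frame"][130:250,240:360],(600,600),interpolation=2))
P=cloud(c)
for n,x,y in(("bar",.52,.194),("round",.516,.118),("square",.508,-.037)):
    m=(abs(P[...,1]-y)<.01)&(abs(P[...,0]-x)<.007)&(P[...,2]<.08); print(n,np.median(P[m][:,2]).round(4),m.sum())
m=(abs(P[...,1]-.041)<.012)&(P[...,2]>.055)&(P[...,2]<.09)&(abs(P[...,0]-.512)<.032)
print(np.polyfit(P[m][:,0],P[m][:,2],1)[0],get_obs()["time_s"])
E
```

```text
ee_pos: [0.5152, 0.1168, 0.0956]
contact_force: [1.8, 0.4, 1.1]
ee_pos: [0.4382, 0.1216, 0.1739]
contact_force: [-0.1, -0.5, -0.1]
bar 0.0564 18
round 0.063 24
square 0.0634 29
0.2002548052615079 11.575
```

View pics/a7.png

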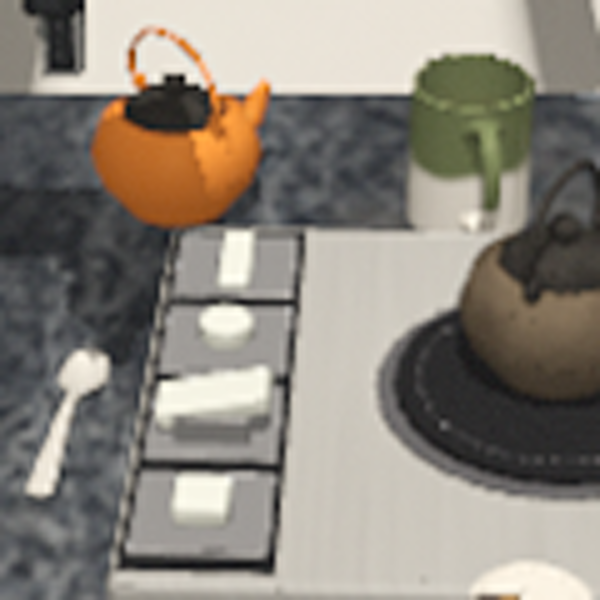

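The picture shows the bar low (crop 235,258), the round button out, the rocker near end down (slope +0.20), the square key out and everything standing. Handing in.

```bash
python3 -c "
from bench import *
print(sign_off())"
```

```text
the job is handed in; nothing more can be done
None
```

I handed the job in at about 11.6 s: rocker on, bar key in, round button held about half a second and out again, and square key and tableware untouched, going by the last camera check (`sign_off()` returned no verdict).

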